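# Take the display panels out for drying with the power off

### The job

Turn the isolator's handle fully to OFF before touching any panel, then slide every white opal panel up out of the lit display base and stand it fully down in a slot of the wooden drying rack, one panel to a slot, lowering it gently rather than letting it drop. Leave the power off until all the panels are in the rack, then turn the handle fully back to ON. Leave the other goods on the counter where they are.

Things in the scene. Friction and masses are not known exactly. Their poses are not given: they have to be found in the camera images.
- handle (a joint): rotary handle of the power isolator, radians: 0 = ON (bar in line with the box's x axis, white mark towards the robot side), 1.57 = OFF (bar crosswise, turned a quarter turn clockwise seen from above); a stop at either end, and it is stiff enough (about 0.1 N m) to stay where it is left
- handle_grip (a point): grip point on the turning axis of the isolator handle, at mid height of its bar: 112 mm above the table; the black bar is 90 mm long, 16 mm wide and 38 mm tall (top 126 mm, underside 88 mm above the table). The point turns with the bar: its x axis runs along the bar, z up
- isolator: power isolator: a grey box 120 x 120 x 75 mm fixed on the counter, with the black bar handle turning on the middle of its top; origin at the centre of its underside, z up
- display: lit display base fixed on the counter: a low dark steel block with aluminium sides and five slots in its top, about 230 x 142 x 55 mm (x, y, z), origin at the centre of its underside. Slots run along its y axis at x = -92, -46, 0, 46 and 92 mm, 8.5 mm wide, 126 mm long, 40 mm deep (slot floor 15 mm above the counter)
- rack: wooden drying rack, loose, 1.6 kg: a slotted wooden block about 250 x 148 x 72 mm (x, y, z), origin at the centre of its underside. Five slots along its y axis at x = -100, -50, 0, 50 and 100 mm, 12 mm wide, 132 mm long, 60 mm deep (slot floor 12 mm above the counter, rim 72 mm)
- rack_slot0 (a point): centre of the floor of drying rack slot 0; same axes as the rack (slot runs along y)
- rack_slot1 (a point): centre of the floor of drying rack slot 1; same axes as the rack (slot runs along y)
- rack_slot2 (a point): centre of the floor of drying rack slot 2; same axes as the rack (slot runs along y)
- rack_slot3 (a point): centre of the floor of drying rack slot 3; same axes as the rack (slot runs along y)
- rack_slot4 (a point): centre of the floor of drying rack slot 4; same axes as the rack (slot runs along y)
- panel0: white opal acrylic panel standing in a slot of the display base, 6 mm thick (its x), 120 mm wide (y), 150 mm tall (z), 130 g; origin at the middle of its lower edge; it can lean a few degrees in its slot; may be absent
- panel1: white opal acrylic panel standing in a slot of the display base, 6 mm thick (its x), 120 mm wide (y), 150 mm tall (z), 130 g; origin at the middle of its lower edge; it can lean a few degrees in its slot; may be absent
- panel2: white opal acrylic panel standing in a slot of the display base, 6 mm thick (its x), 120 mm wide (y), 150 mm tall (z), 130 g; origin at the middle of its lower edge; it can lean a few degrees in its slot; may be absent
- panel3: white opal acrylic panel standing in a slot of the display base, 6 mm thick (its x), 120 mm wide (y), 150 mm tall (z), 130 g; origin at the middle of its lower edge; it can lean a few degrees in its slot; may be absent
- panel4: white opal acrylic panel standing in a slot of the display base, 6 mm thick (its x), 120 mm wide (y), 150 mm tall (z), 130 g; origin at the middle of its lower edge; it can lean a few degrees in its slot; may be absent
- jar: bystander: jar, 68 mm across, 95 mm tall, origin under its centre, behind the display base
- can: bystander: tin can, 66 mm across, 90 mm tall, origin under its centre, behind the isolator
- spice: bystander: small jar, 52 mm across, 85 mm tall, origin under its centre, behind the drying rack
- calculator: bystander: black calculator, 85 x 60 x 18 mm, origin under its centre, in front of the isolator
- rusks: bystander: pack of rusks, 100 x 80 x 110 mm, origin under its centre, at the left side
- jug: bystander: plastic jug, 94 mm across with a handle on its x side, 185 mm tall, origin under its centre, at the right side
Things that resemble listed ones, but are neither listed nor needed, are in the scene too. What is shaped like the panel2 but purple is not meant.

How it is judged:
By the outcome, as a careful person would: the job done as asked, in the order asked, and still so for the second after the job is handed in, with the robot touching nothing.
Of panel0, panel1, panel2, panel3, panel4 only 3 to 5 are there at a start; the rules pass over those that are not, and their reading is None.
At some moment in a run one of rack may be knocked a few centimetres aside while the robot is not near it.
It also fails if it takes over 210 s, if anything falls off the work surface, if the arm or the gripper's body presses on something with over 40 N, if the wrist force passes 120 N, or if a joint passes its speed limit or range.

### The arm

A 7-joint arm with a two-finger parallel gripper is mounted at the origin on the work surface. World frame = base frame: x ahead of the robot, y to its left, z up, the work surface at z = 0. Lengths are in m, angles in rad, forces in N, time in s.
With the tool pointing down it reaches from about 0.425 to 0.875 m from the base axis. Payload 8.4 kg.
Tool frame: the origin (TCP) lies at the very end of the fingers, on their centre line; the grasp point (between the pads) lies ctrl.pinch_z behind it (ctrl.pinch_z is the distance from the TCP to the grasp point, in m); z points along the fingers, y is the line along which they close (so a half turn about z gives the same grasp; the last joint's range is limited). The gripper opens to 85 mm and grips with 20 to 120 N. Pads are 22 mm wide; open, the fingers measure 114 mm over their backs; the gripper's body (76 mm by 85 mm) begins 54 mm behind the grasp point. The pads swing forward as they close: fully open they stand 13 mm farther back than shut.
Start: joints at [-0.099, 0.333, 0.04, 1.465, -0.013, 1.343, -0.059], TCP at [0.65, -0, 0.231] pointing down, gripper open.
Joint ranges: [-2.58, 2.58], [-0.38, 2.09], [-1.3, 1.39], [0.25, 2.4], [-1.5, 4.64], [0.08, 2.09], [-2.65, 2.65]. Speed limits (rad/s): [2.22, 2.22, 2.79, 2.79, 3.14, 3.14, 3.14].

### API

Orientations are given as a unit quaternion [x, y, z, w].
In Python, from plant import ctrl, vision, order gives the robot as it stands. The module is installed in compiled form; this text tells all that it offers.
- The arm moves only by the shell command python3 -m inch 'ROWS' [OPENING] [FORCE]. ROWS is JSON, a list of rows, each a list of 2 entries, a list of its own where there are three numbers: the shift along the tool's x, y, z in mm, then the turn about the tool's z in rad. A call has 1 to 12 rows; each row shifts and turns the commanded pose from where the row before left it, along the tool's axes as they then stand; what a row does not reach is not made up. A row lasts 1/8 s, in which the tool goes at most 62.5 mm and 10.7 degrees, less where a joint would pass 70% of its speed; a pose out of reach is approached as far as the arm can. A call with a gripper value outside its range is refused whole. OPENING is the opening, from -1 (shut) to 1 (fully open), set as the call begins (- or left out, the last holds). The fingers move at their own pace and stop on an object; FORCE is the grip in N (left out, the last holds). Time passes only in rows, so rows that do not move let the fingers close. It gives the time, the measured TCP pose, the force, the opening and the grip force at its end, in the units of the state.
- ctrl.get_state(): the state, without advancing time (a new reading comes with each control period).
- vision.get_image(name): name is "scene" or "side" or "wrist"; returns the picture (480x640x3 uint8, blue, green, red); there is no depth.
- vision.calibration(name): a dict with "fx", "fy", "cx", "cy" (pixels), "k1" (the pictures are not rectified: a ray, as slopes to the right and down, at radius r is drawn at 1 + k1 r^2 times it, then the intrinsics apply), "R" (3x3) and "t" (3): a world point X has camera coordinates R X + t; the wrist camera has in their place "T_tool_cam" (4x4, takes a point from camera to tool coordinates, whose origin is the TCP and whose axes are the flange's). Camera axes: x right, y down, z forward; pixel columns grow to the right and rows downward; lengths in m; the calibration is good to about 2 mm. A picture is of the moment at which its call begins: read the wrist's pose just before it. calibration takes no time and is no camera call.
- order.job_done(): hands the job in; it is judged then, once.
The state is a dict: "time": time; "joint_pos": joint angles; "dq": joint speeds; "joint_efforts": joint torques, N m; "position": TCP position; "tool_rot": TCP orientation; "ft_force": force on the tool from outside, world axes, zero at the start; "wrist_torque": the same for the moment, N m; "width": opening from 0.0 (shut) to 1.0 (fully open); "grasp_force": force on a finger pad.
Only numpy, scipy, OpenCV 4.12 (cv2) and the standard library are available. Lean on these libraries where they do the work, as an engineer would, in place of code of your own. Each camera call takes 0.05 s, during which the arm holds its last target. There are 200 camera calls.

## Working session

There is one attempt and no reset: what is moved stays moved. The work goes in short steps, Python scripts to look and compute and a shell command to move; the robot and the scene stay as the last step left them, time stands still between calls to the robot, and variables do not carry over. Pictures are saved under pics/ and viewed, at most 14 in all, crops included, and the job is handed in when it is done.

```bash
mkdir -p pics; ls
python3 - <<'E'
from plant import ctrl, vision
import cv2
s=ctrl.get_state(); print(s['time'],s['position'],s['tool_rot'],s['width'],ctrl.pinch_z)
for n in ('scene','side','wrist'):
    cv2.imwrite(f'pics/{n}0.png',vision.get_image(n)); c=vision.calibration(n); print(n,c)
E
```

```text
pics
0.0 [ 6.49550171e-01 -2.06955405e-05  2.30442834e-01] [ 7.07090255e-01  7.07122876e-01 -5.95105917e-04 -5.06074047e-04] 1.0010879120159817 0.0187
scene {'fx': 458.73069505413207, 'fy': 458.73069505413207, 'cx': 326.75439976715126, 'cy': 243.59078342749834, 'k1': -0.07196655338021743, 'R': array([[-7.37721731e-01,  6.75104481e-01,  7.66280792e-04],
       [ 5.59675068e-01,  6.12219973e-01, -5.58525311e-01],
       [-3.77532073e-01, -4.11607391e-01, -8.29487125e-01]]), 't': array([ 0.41620595, -0.25016046,  1.46986933])}
side {'fx': 473.17410546981984, 'fy': 473.17410546981984, 'cx': 317.26284438606064, 'cy': 245.57748031163885, 'k1': -0.11217818999836073, 'R': array([[-0.9419693 , -0.33566149, -0.00501955],
       [-0.2115191 ,  0.60506591, -0.76756427],
       [ 0.26067893, -0.72196025, -0.64095233]]), 't': array([0.51075224, 0.19512808, 1.02003271])}
wrist {'fx': 379.43335526486914, 'fy': 379.43335526486914, 'cx': 327.51825958517185, 'cy': 234.29482458842455, 'k1': 0.028503794760267785, 'T_tool_cam': array([[-2.16226355e-04, -9.56625925e-01, -2.91319056e-01,
         7.40932527e-02],
       [ 9.99999962e-01, -2.56592411e-04,  1.00359400e-04,
        -5.93834624e-04],
       [-1.70756662e-04, -2.91319023e-01,  9.56625944e-01,
        -1.41861209e-01],
       [ 0.00000000e+00,  0.00000000e+00,  0.00000000e+00,
         1.00000000e+00]])}
```

View pics/scene0.png

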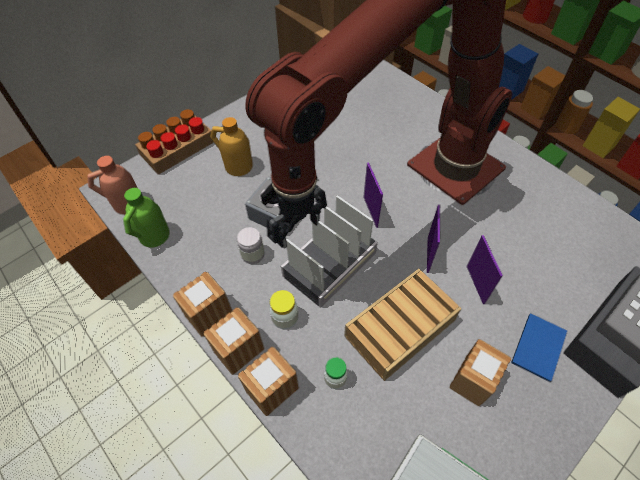

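View pics/side0.png

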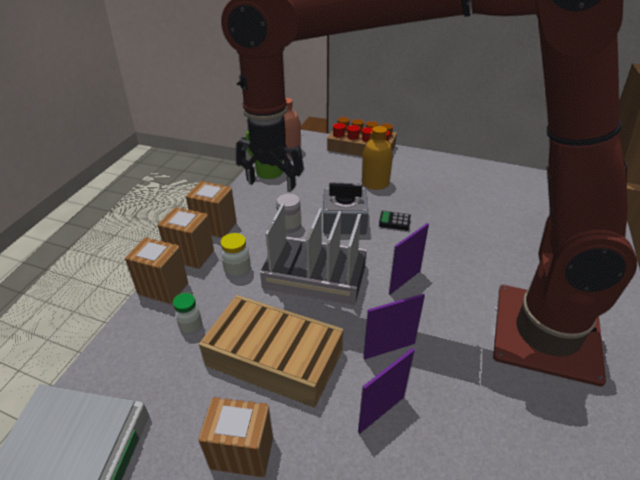

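View pics/wrist0.png

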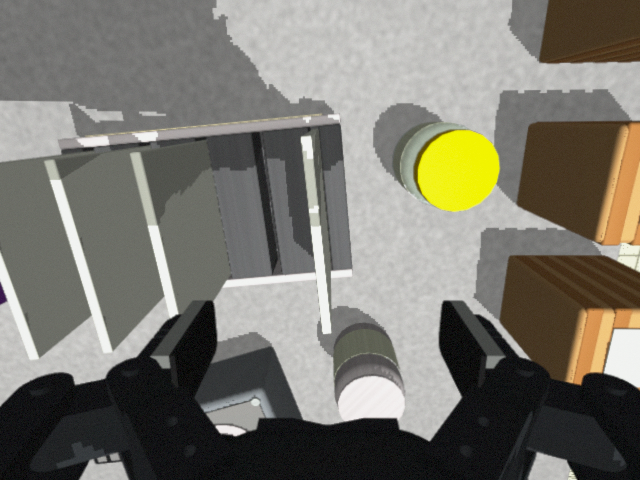

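```bash
cat > h.py <<'E'
import numpy as np, cv2
from scipy.spatial.transform import Rotation as Ro
from plant import ctrl, vision
def cam(n,s=None):
    c=vision.calibration(n)
    K=np.array([[c['fx'],0,c['cx']],[0,c['fy'],c['cy']],[0,0,1]]); D=np.array([c['k1'],0,0,0.])
    if n=='wrist':
        T=np.eye(4); T[:3,:3]=Ro.from_quat(s['tool_rot']).as_matrix(); T[:3,3]=s['position']
        M=np.linalg.inv(T@c['T_tool_cam']); R,t=M[:3,:3],M[:3,3]
    else: R,t=np.array(c['R']),np.array(c['t'])
    return K,D,R,t
def proj(C,P):
    K,D,R,t=C; return cv2.projectPoints(np.array(P,float).reshape(-1,3),cv2.Rodrigues(R)[0],t,K,D)[0].reshape(-1,2)
def ray(C,px):
    K,D,R,t=C; u=cv2.undistortPoints(np.array(px,float).reshape(-1,1,2),K,D).reshape(-1,2)
    d=np.c_[u,np.ones(len(u))]@R; return -R.T@t,d
def plane(C,px,z):
    o,d=ray(C,px); return o+d*((z-o[2])/d[:,2])[:,None]
def grab(n,f=None):
    s=ctrl.get_state(); im=vision.get_image(n)
    if f: cv2.imwrite('pics/'+f,im)
    return im,cam(n,s),s
E
python3 - <<'E'
import cv2,numpy as np
a=cv2.imread('pics/scene0.png')[180:380,240:470]; b=cv2.imread('pics/side0.png')[170:400,190:430]
cv2.imwrite('pics/c1.png',np.vstack([cv2.resize(a,None,fx=2.4,fy=2.4,interpolation=2)[:,:550]]))
cv2.imwrite('pics/c2.png',cv2.resize(b,None,fx=2.5,fy=2.5,interpolation=2))
E
```

```text
(no output)
```

View pics/c2.png

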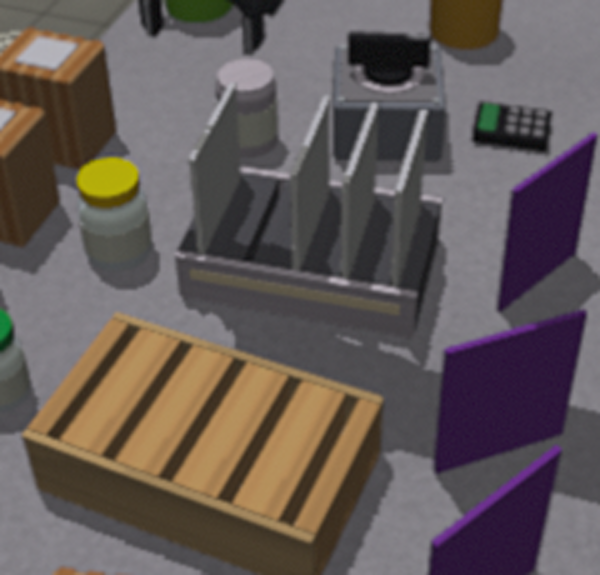

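Run:
```python
from h import *
S=cam('side'); W=cam('scene')
f=lambda x,y:(190+x/2.5,170+y/2.5)
np.set_printoptions(precision=3,suppress=True)
print('handle',plane(S,[f(352,34),f(430,39),f(390,45)],.126))
print('box',plane(S,[f(332,100),f(443,98),f(338,48),f(440,53)],.075))
print('display',plane(S,[f(180,256),f(418,294),f(440,202),f(215,165)],.055))
print('rack',plane(S,[f(27,433),f(310,538),f(383,402),f(117,318)],.072))
print('paneltops',plane(S,[f(196,152),f(237,88),f(296,168),f(327,98),f(346,180),f(376,105),f(396,186),f(425,113)],.165))
print('purple tops',plane(S,[f(513,190),f(594,137),f(444,350),f(583,313),f(435,545),f(558,450)],.15))
```

```text
handle [[ 0.586 -0.231  0.126]
 [ 0.504 -0.249  0.126]
 [ 0.541 -0.224  0.126]]
box [[ 0.589 -0.177  0.075]
 [ 0.479 -0.22   0.075]
 [ 0.616 -0.275  0.075]
 [ 0.505 -0.303  0.075]]
display [[ 0.651  0.078  0.055]
 [ 0.428  0.053  0.055]
 [ 0.443 -0.077  0.055]
 [ 0.674 -0.057  0.055]]
rack [[0.671 0.32  0.072]
 [0.429 0.335 0.072]
 [0.417 0.196 0.072]
 [0.66  0.183 0.072]]
paneltops [[ 0.636  0.055  0.165]
 [ 0.639 -0.047  0.165]
 [ 0.545  0.047  0.165]
 [ 0.554 -0.06   0.165]
 [ 0.499  0.049  0.165]
 [ 0.507 -0.064  0.165]
 [ 0.456  0.042  0.165]
 [ 0.461 -0.067  0.165]]
purple tops [[ 0.364 -0.004  0.15 ]
 [ 0.309 -0.103  0.15 ]
 [ 0.372  0.196  0.15 ]
 [ 0.28   0.124  0.15 ]
 [ 0.333  0.362  0.15 ]
 [ 0.273  0.261  0.15 ]]
```

```bash
python3 -m inch '[[[-49,-21,0],-0.16],[[-50,-13,0],-0.16],[[-49,-5,0],-0.16],[[-52,5,0],-0.16],[[-51,12,0],-0.16],[[0,0,0],-0.16],[[0,0,0],-0.16],[[0,0,0],-0.16],[[0,0,0],-0.16],[[0,0,0],-0.16],[[0,0,0],-0.16],[[0,0,0],0]]' 1 40
python3 - <<'E'
from h import *
grab('wrist','w1.png'); s=ctrl.get_state(); print(s['time'],s['position'],Ro.from_quat(s['tool_rot']).as_matrix().round(3))
E
```

```text
time: 1.65
position: [0.7031, -0.2261, 0.2308]
tool_rot: [-0.094, 0.996, 0.0, -0.0]
ft_force: [-0.4, -0.8, -0.4]
width: 0.998
grasp_force: 0.0
1.7 [ 0.70313998 -0.22614594  0.23091644] [[-0.983 -0.185 -0.001]
 [-0.185  0.983  0.   ]
 [ 0.001  0.    -1.   ]]
```

View pics/w1.png

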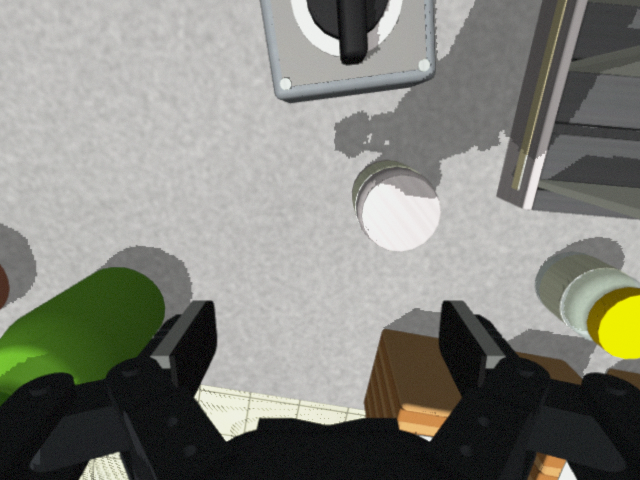

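The wrist view shows the isolator box at the top edge with the bar from about (347,0) to (351,60); the white tin can is at (398,208). Moving over the isolator.

```bash
python3 -m inch '[[[40,3,0],0],[[40,3,0],0],[[40,3,0],0],[[38,3,0],0],[[0,0,0],0]]'
python3 - <<'E'
from h import *
im,C,s=grab('wrist','w2.png'); print(s['time'],s['position'],Ro.from_quat(s['tool_rot']).as_matrix().round(3))
g=im.max(2)<45
m=g.astype(np.uint8)*255; m[300:]=0
cv2.imwrite('pics/w2m.png',m)
E
```

```text
time: 2.33
position: [0.5436, -0.2453, 0.232]
tool_rot: [-0.091, 0.996, -0.0, -0.0]
ft_force: [-0.5, -0.4, 0.7]
width: 0.996
grasp_force: 0.0
2.325 [ 0.54358511 -0.2453364   0.23196485] [[-0.983 -0.182 -0.   ]
 [-0.182  0.983 -0.001]
 [ 0.    -0.001 -1.   ]]
```

View pics/w2.png

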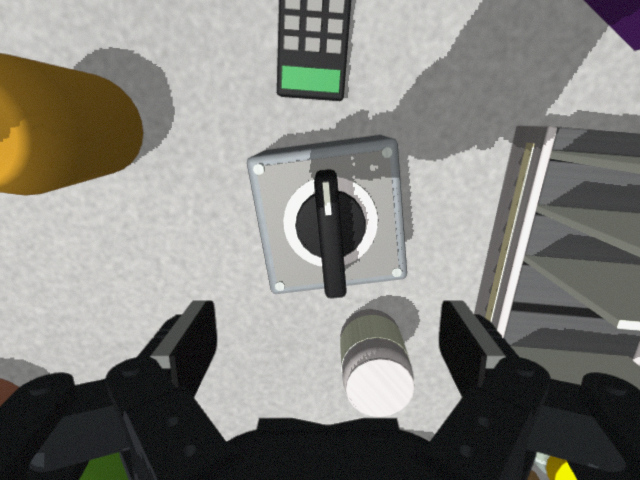

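The bar is at (325,172)–(336,297), with the white mark at (326,200) towards the robot, so it is ON. The box corners are at (250,157), (396,138), (406,275) and (272,292).

Run:
```python
from h import *
np.set_printoptions(precision=4,suppress=True)
s=ctrl.get_state(); C=cam('wrist',s)
e=plane(C,[(325,171),(336,297)],.126); b=plane(C,[(250,158),(397,138),(406,277),(273,293)],.075)
print(e,b)
c=e.mean(0); print('bar len',np.linalg.norm(e[1]-e[0]),'c',c,'box c',b.mean(0))
d=e[1]-e[0]; print('ang',np.arctan2(d[1],d[0]), 'box', [np.arctan2(*(b[i]-b[j])[[1,0]]) for i,j in((3,0),(2,1))])
R=Ro.from_quat(s['tool_rot']).as_matrix()
print('shift tool mm',R.T@(np.array([c[0],c[1],.0933])-s['position'])*1000, 'toolx ang',np.arctan2(-R[1,0],-R[0,0]))
```

```text
[[ 0.5039 -0.2541  0.126 ]
 [ 0.591  -0.2299  0.126 ]] [[ 0.5115 -0.3121  0.075 ]
 [ 0.476  -0.2038  0.075 ]
 [ 0.5862 -0.1691  0.075 ]
 [ 0.6219 -0.2783  0.075 ]]
bar len 0.0903740803848288 c [ 0.5475 -0.242   0.126 ] box c [ 0.5489 -0.2408  0.075 ]
ang 0.2701367673795299 box [np.float64(0.297003463234815), np.float64(0.30461424411360316)]
shift tool mm [ -2.6575   2.1604 138.6317] toolx ang 0.1847492574539331
```

```bash
python3 -m inch '[[[-4,2,20],-0.1],[[0,0,30],0],[[0,0,35],0],[[0,0,30],0],[[0,0,20],0],[[0,0,3],0],[[0,0,0],0]]' 0 && python3 -m inch '[[[0,0,0],0],[[0,0,0],0],[[0,0,0],0],[[0,0,0],0]]' -1 50
```

```text
time: 3.25
position: [0.5503, -0.2411, 0.0937]
tool_rot: [-0.144, 0.99, -0.0, 0.0]
ft_force: [0.3, -0.0, 0.4]
width: 0.498
grasp_force: 0.0
time: 3.75
position: [0.5504, -0.242, 0.0945]
tool_rot: [-0.144, 0.99, -0.001, 0.001]
ft_force: [3.3, -3.4, 6.2]
width: 0.184
grasp_force: 51.8
```

```bash
python3 -m inch '[[[0,0,0],0.16],[[0,0,0],0.16],[[0,0,0],0.16],[[0,0,0],0.16],[[0,0,0],0.16],[[0,0,0],0.16],[[0,0,0],0.16],[[0,0,0],0.16],[[0,0,0],0.16],[[0,0,0],0.15],[[0,0,0],0.05],[[0,0,0],0]]'
python3 -c "
from h import *
s=ctrl.get_state(); R=Ro.from_quat(s['tool_rot']).as_matrix(); print(np.arctan2(-R[1,0],-R[0,0]),s['wrist_torque'])"
```

```text
time: 5.25
position: [0.5496, -0.2427, 0.0946]
tool_rot: [0.625, 0.781, -0.001, 0.001]
ft_force: [-1.2, -5.3, 9.0]
width: 0.176
grasp_force: 93.5
-1.3493728553871867 [-0.99975172  0.48293427  1.77148738]
```

```bash
python3 -m inch '[[[0,0,0],-0.04],[[0,0,0],0],[[0,0,0],0]]' 0 40 && python3 -m inch '[[[0,0,-15],0],[[0,0,-30],0],[[0,0,-35],0],[[0,0,-35],0],[[0,0,-35],0.12],[[0,0,0],0]]' 
python3 -c "
from h import *
im,C,s=grab('wrist','w3.png')
cv2.imwrite('pics/w3c.png',im[100:340,180:460])"
python3 -m inch '[[[40,0,0],0.04],[[50,0,0],0],[[50,0,0],0],[[50,0,0],0],[[50,0,0],0],[[0,0,0],0],[[0,0,0],0]]' -0.3
python3 - <<'E'
from h import *
im,C,s=grab('wrist','w4.png')
E
python3 -m inch '[[[50,0,0],0],[[50,0,0],0],[[50,0,0],0],[[50,0,0],0],[[50,0,0],0],[[0,0,0],0],[[0,0,0],0]]'
python3 - <<'E'
from h import *
im,C,s=grab('wrist','w5.png');im2,_,_=grab('side','s5.png');grab('scene','sc5.png')
a=cv2.imread('pics/w3c.png'); b=cv2.imread('pics/w4.png')
cv2.imwrite('pics/m1.png',np.hstack([a,cv2.resize(b,(320,240))]))
import pickle; pickle.dump(s,open('s5.pkl','wb'))
E
```

```text
time: 5.62
position: [0.5491, -0.241, 0.0931]
tool_rot: [0.61, 0.793, -0.0, -0.0]
ft_force: [-0.3, 0.4, -0.5]
width: 0.503
grasp_force: 0.0
time: 6.38
position: [0.5508, -0.2419, 0.2477]
tool_rot: [0.657, 0.754, 0.001, 0.003]
ft_force: [1.0, -0.2, 0.2]
width: 0.498
grasp_force: 0.0
time: 7.3
position: [0.5235, -0.0032, 0.2428]
tool_rot: [0.671, 0.742, -0.001, -0.0]
ft_force: [-0.2, -0.2, -0.2]
width: 0.348
grasp_force: 0.0
time: 8.22
position: [0.4996, 0.2444, 0.2429]
tool_rot: [0.672, 0.741, -0.001, 0.0]
ft_force: [-0.3, 0.2, 0.3]
width: 0.346
grasp_force: 0.0
```

View pics/m1.png

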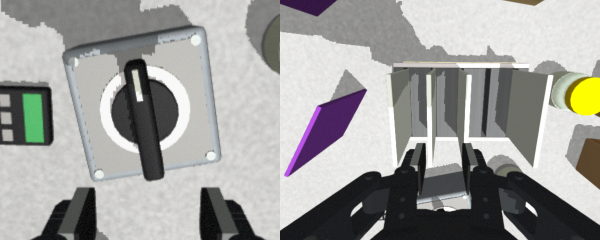

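View pics/w5.png

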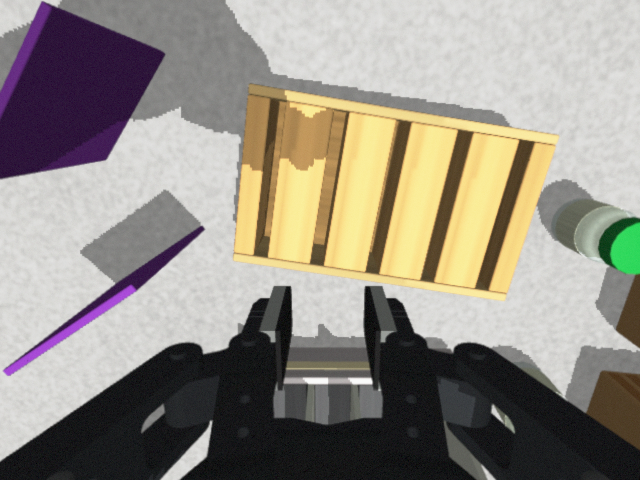

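Run:
```python
from h import *
import pickle
np.set_printoptions(precision=4,suppress=True)
s=pickle.load(open('s5.pkl','rb')); C=cam('wrist',s)
b=plane(C,[(250,85),(557,135),(504,299),(234,260)],.072)
print(b,b.mean(0)); print([np.arctan2(*(b[i]-b[j])[[1,0]]) for i,j in((1,0),(2,3))],np.linalg.norm(b[1]-b[0]),np.linalg.norm(b[1]-b[2]))
im=cv2.imread('pics/w4.png')
hsv=cv2.cvtColor(im,cv2.COLOR_BGR2HSV)
m=((hsv[...,2]>225)&(hsv[...,1]<25)).astype(np.uint8)
cv2.imwrite('pics/w4c.png',cv2.resize(im[90:350,180:580],None,fx=2,fy=2))
```

```text
[[0.4303 0.3363 0.072 ]
 [0.6731 0.3224 0.072 ]
 [0.6654 0.178  0.072 ]
 [0.4216 0.1916 0.072 ]] [0.5476 0.2571 0.072 ]
[np.float64(-0.057005553478303474), np.float64(-0.055717685502970224)] 0.24327405020531806 0.14460055815262707
```

View pics/w4c.png

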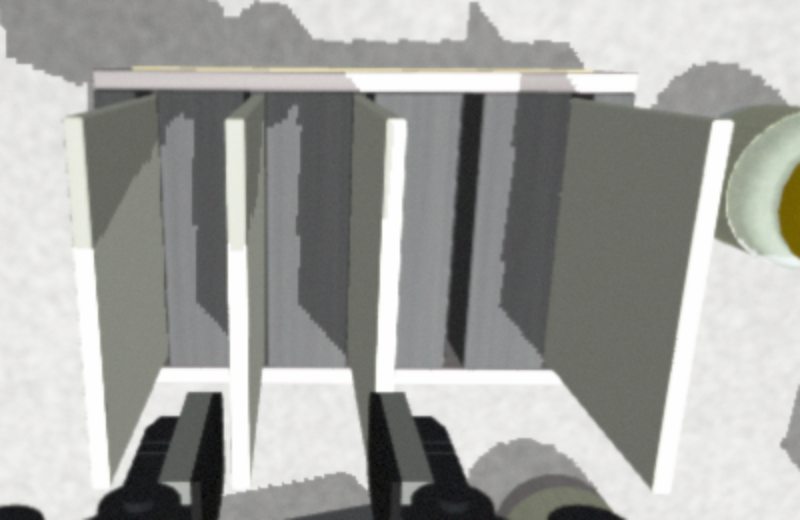

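Panels' top edges in the crop: (76,118)–(102,487), (237,120)–(240,488), (397,120)–(384,390) and (721,121)–(662,492). The fourth slot is empty. The handle bar is crosswise with its mark towards +y, so it is OFF.

Run:
```python
from h import *
np.set_printoptions(precision=4,suppress=True)
q=np.array([.671,.742,-.001,0]);C=cam('wrist',dict(position=np.array([.5235,-.0032,.2428]),tool_rot=q/np.linalg.norm(q)))
f=lambda x,y:(180+x/2,90+y/2)
for a,b in (((76,118),(102,487)),((237,120),(240,488)),((397,120),(384,390)),((721,121),(662,492))):
    p=plane(C,[f(*a),f(*b)],.165); d=p[0]-p[1]; print(p[:,:2].ravel(),'mid',p.mean(0),'yaw',np.arctan2(-d[0],d[1]),np.linalg.norm(d))
p=plane(C,[f(95,90),f(636,91),f(554,372),f(162,368)],.055);print(p,p.mean(0))
s=ctrl.get_state();R=Ro.from_quat(s['tool_rot']).as_matrix();print(np.arctan2(R[1,1],R[0,1]),R.round(3))
```

```text
[ 0.4555  0.0477  0.466  -0.0702] mid [ 0.4608 -0.0112  0.165 ] yaw 0.08803039538179061 0.11834426772855645
[ 0.5008  0.0518  0.511  -0.0661] mid [ 0.5059 -0.0071  0.165 ] yaw 0.08625931217017983 0.11836022116188037
[ 0.5458  0.0563  0.5533 -0.0266] mid [0.5496 0.0149 0.165 ] yaw 0.09063286411549915 0.08327590222099625
[ 0.6361  0.0648  0.6482 -0.0532] mid [0.6421 0.0058 0.165 ] yaw 0.10228582313696198 0.11858479741763461
[[ 0.4332  0.0485  0.055 ]
 [ 0.6583  0.0705  0.055 ]
 [ 0.65   -0.0581  0.055 ]
 [ 0.4672 -0.0747  0.055 ]] [ 0.5522 -0.0034  0.055 ]
0.09712401121406264 [[-0.097  0.995  0.   ]
 [ 0.995  0.097 -0.001]
 [-0.001 -0.    -1.   ]]
```

```bash
python3 -m inch '[[[-50,24,0],0],[[-50,24,0],0],[[-50,24,0],0],[[-50,24,0],0],[[-51,23,0],0],[[0,0,0],0],[[0,0,0],0]]' -0.3
python3 - <<'E'
from h import *
s=ctrl.get_state();R=Ro.from_quat(s['tool_rot']).as_matrix();print(R.T@(np.array([.6421,.0058,.118])-s['position'])*1000)
im,C,s=grab('wrist','w6.png'); cv2.imwrite('pics/w6c.png',im[200:440,200:460])
E
```

```text
time: 9.25
position: [0.6422, 0.0073, 0.2432]
tool_rot: [0.672, 0.741, -0.0, -0.0]
ft_force: [-0.3, -0.0, 0.1]
width: 0.351
grasp_force: 0.0
[ -1.55076339  -0.19416065 125.15149547]
```

View pics/w6c.png

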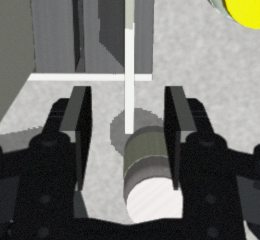

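```bash
python3 -m inch '[[[-1,0,25],0],[[0,0,40],0],[[0,0,35],0],[[0,0,20],0],[[0,0,5],0],[[0,0,0],0]]' && python3 -m inch '[[[0,0,0],0],[[0,0,0],0],[[0,0,0],0],[[0,0,0],0],[[0,0,0],0]]' -1 40
```

```text
time: 10.05
position: [0.643, 0.0075, 0.1193]
tool_rot: [0.671, 0.742, 0.0, 0.0]
ft_force: [-0.3, -0.2, -0.9]
width: 0.35
grasp_force: 0.0
time: 10.68
position: [0.6434, 0.0073, 0.1198]
tool_rot: [0.671, 0.742, 0.001, 0.001]
ft_force: [-1.1, 0.2, 7.1]
width: 0.062
grasp_force: 40.3
```

```bash
python3 -m inch '[[[0,0,-8],0],[[0,0,-15],0],[[0,0,-20],0],[[0,0,-25],0],[[0,0,-25],0],[[15,0,-7],0],[[30,0,0],0],[[30,0,0],0],[[25,0,0],0],[[0,0,0],0],[[0,0,0],0]]'
python3 - <<'E'
from h import *
im,C,s=grab('wrist','w7.png'); grab('side','s7.png'); grab('scene','sc7.png')
import pickle; pickle.dump(s,open('s7.pkl','wb'))
E
```

```text
time: 12.05
position: [0.6322, 0.1066, 0.218]
tool_rot: [0.671, 0.742, -0.0, -0.0]
ft_force: [-0.5, -0.7, -1.1]
width: 0.063
grasp_force: 39.2
```

View pics/w7.png

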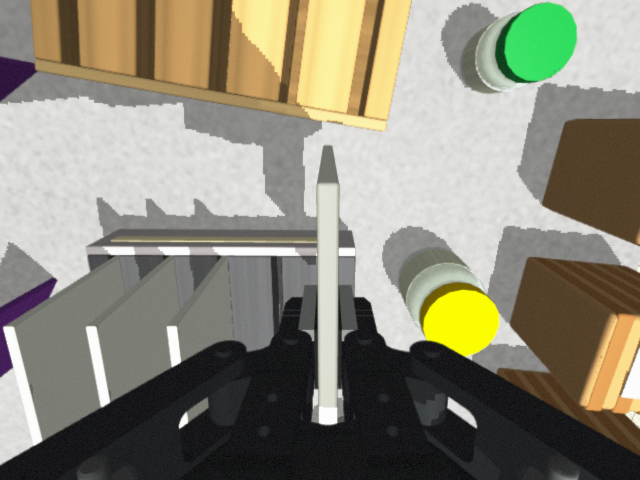

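```bash
cat > rk.py <<'E'
from h import *
def moved(imgs):
    a=cv2.imread('pics/side0.png')
    for f in imgs:
        b=cv2.imread('pics/'+f)
        for (r0,r1,c0,c1) in ((335,400,200,300),(300,360,230,345)):
            m=cv2.matchTemplate(b[r0-60:r1+60,c0-60:c1+60],a[r0:r1,c0:c1],cv2.TM_CCOEFF_NORMED); _,v,_,l=cv2.minMaxLoc(m); print(f,round(v,3),'shift px',l[0]-60,l[1]-60)
E
python3 - <<'E'
from rk import *
import pickle
np.set_printoptions(precision=4,suppress=True,linewidth=150)
moved(['s5.png','s7.png'])
s=pickle.load(open('s5.pkl','rb')); C=cam('wrist',s); im=cv2.imread('pics/w5.png')
c=np.array([.5476,.2571,.072]); th=-.0564; ex=np.array([np.cos(th),np.sin(th),0]); ey=np.array([-ex[1],ex[0],0])
for y in (-.045,-.02,0,.02,.045):   # bright/dark edges along the rack's x axis
    xs=np.arange(-.13,.13,.0005); px=proj(C,c+xs[:,None]*ex+y*ey).astype(np.float32)
    g=cv2.remap(im[...,2],px[:,0].copy(),px[:,1].copy(),1).ravel().astype(float); g=np.convolve(g,np.ones(5)/5,'same')
    d=np.gradient(g); k=[i for i in range(3,len(d)-3) if abs(d[i])>4 and abs(d[i])==abs(d[i-3:i+4]).max()]
    print(y,[f"{xs[i]*1000:.0f}{'+' if d[i]>0 else '-'}" for i in k])
E
```

```text
s5.png 0.969 shift px 0 0
s5.png 0.864 shift px 0 0
s7.png 0.946 shift px 0 0
s7.png 0.598 shift px -6 10
-0.045 ['-122+', '-106-', '-98+', '-93+', '-57-', '-46-', '-44+', '-5-', '6+', '44-', '56+', '94-', '106+', '123-']
-0.02 ['-127-', '-123+', '-106-', '-98+', '-93+', '-56-', '-46-', '-43+', '-5-', '6+', '44-', '56+', '94-', '106+', '123-']
0 ['-126-', '-123+', '-106-', '-98+', '-93+', '-56-', '-46-', '-43+', '-5-', '6+', '44-', '56+', '94-', '106+', '123-']
0.02 ['-126-', '-122+', '-106-', '-98+', '-93+', '-84-', '-66+', '-56-', '-46-', '-43+', '-5-', '6+', '44-', '44-', '56+', '94-', '106+', '124-']
0.045 ['-122+', '-106-', '-98+', '-57-', '-46-', '-43+', '-5-', '6+', '44-', '56+', '94-', '106+', '124-']
```

```bash
python3 -m inch '[[[48,10,0],0],[[48,10,0],0],[[48,9,0],0],[[0,0,0],0.153],[[0,0,0],0],[[0,0,0],0]]'
python3 - <<'E'
from rk import *
import pickle
im,C,s=grab('wrist','w8.png'); grab('side','s8.png'); moved(['s8.png'])
R=Ro.from_quat(s['tool_rot']).as_matrix();print(R.T@(np.array([.6475,.253,.2])-s['position'])*1000,np.arctan2(R[1,1],R[0,1]))
T=lambda p:s['position']+R@np.array(p)/1000
print(proj(C,[T((58.5,-3,104.8)),T((58.5,3,104.8)),T((58.5,-3,-45)),T((58.5,3,-45)),T((58.5,0,104.8))]))
cv2.imwrite('pics/w8c.png',cv2.resize(im[120:360,180:440],None,fx=2.5,fy=2.5))
E
```

```text
time: 12.95
position: [0.6474, 0.2514, 0.2183]
tool_rot: [0.725, 0.689, -0.0, 0.0]
ft_force: [-0.7, -1.0, -0.5]
width: 0.065
grasp_force: 39.4
s8.png 0.804 shift px 0 0
s8.png 0.7 shift px 0 0
[1.65550043e+00 2.85270572e-04 1.83465331e+01] -0.051888061064365436
[[323.64083506 144.27389719]
 [333.12222508 144.2713877 ]
 [318.04104331 182.23288352]
 [341.47739072 182.2260667 ]
 [328.38152504 144.27304108]]
```

View pics/w8c.png

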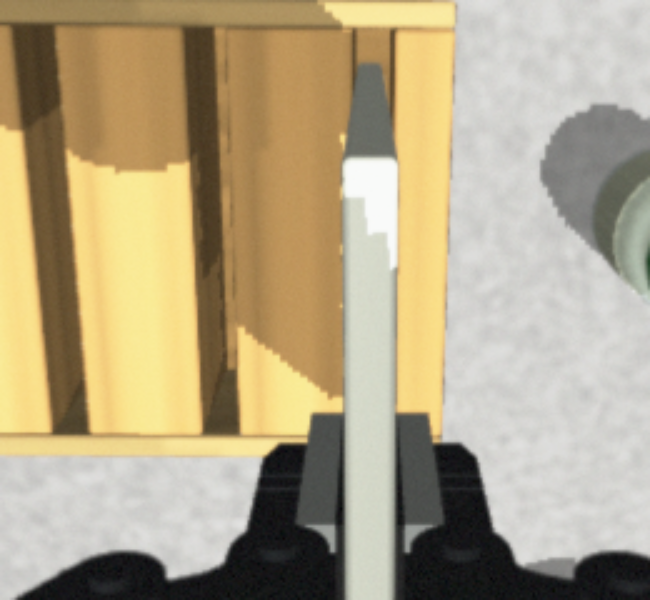

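The held panel is upright, with its lower corner at (327.6,145) against an expected (328.4,144.3). Slot 4's opening is centred at about column 329, so I shift 1 mm and lower.

```bash
python3 -m inch '[[[1,1,15],0],[[0,0,20],0],[[0,0,15],0],[[0,0,15],0],[[0,0,15],0],[[0,0,10],0],[[0,0,5],0],[[0,0,2],0],[[0,0,0],0]]' && python3 -m inch '[[[0,0,2],0],[[0,0,1],0],[[0,0,1],0],[[0,0,0],0]]'
```

```text
time: 14.18
position: [0.6482, 0.2539, 0.1217]
tool_rot: [0.726, 0.688, 0.0, 0.0]
ft_force: [0.6, 0.1, -1.9]
width: 0.063
grasp_force: 39.4
time: 14.68
position: [0.648, 0.2538, 0.1172]
tool_rot: [0.726, 0.688, -0.0, -0.0]
ft_force: [-0.1, 0.6, -1.5]
width: 0.063
grasp_force: 39.4
```

```bash
python3 -m inch '[[[0,0,1],0],[[0,0,0],0]]'; python3 -m inch '[[[0,0,0.5],0],[[0,0,0],0]]'; python3 -m inch '[[[0,0,0.5],0],[[0,0,0],0]]'
```

```text
time: 14.92
position: [0.6483, 0.2539, 0.1168]
tool_rot: [0.726, 0.688, 0.0, 0.0]
ft_force: [-1.6, -0.1, 2.8]
width: 0.066
grasp_force: 40.0
time: 15.18
position: [0.6484, 0.2539, 0.1168]
tool_rot: [0.726, 0.688, 0.0, 0.0]
ft_force: [-1.9, -1.5, 6.9]
width: 0.065
grasp_force: 40.6
time: 15.42
position: [0.6485, 0.2539, 0.1168]
tool_rot: [0.726, 0.688, 0.001, 0.0]
ft_force: [-2.5, -1.5, 8.8]
width: 0.063
grasp_force: 41.0
```

```bash
python3 -m inch '[[[0,0,0],0],[[0,0,0],0],[[0,0,0],0]]' -0.3 && python3 -m inch '[[[0,0,-20],0],[[0,0,-35],0],[[0,0,-40],0],[[0,0,-31],0],[[-52,-17,0],-0.072],[[-54,-13,0],-0.072],[[-54,-9,0],0],[[-54,-9,0],0],[[-54,-9,0],0],[[0,0,0],0],[[0,0,0],0]]'
python3 - <<'E'
from rk import *
s=ctrl.get_state();R=Ro.from_quat(s['tool_rot']).as_matrix();print(R.T@(np.array([.5512,-.0025,.118])-s['position'])*1000,np.arctan2(R[1,1],R[0,1]))
im,C,s=grab('wrist','w9.png'); grab('side','s9.png'); moved(['s9.png'])
cv2.imwrite('pics/m2.png',np.hstack([cv2.resize(im[40:440,60:580],(520,400)),cv2.imread('pics/s9.png')[200:440,180:400][:, :]] if 0 else [im[40:440,60:580],cv2.resize(cv2.imread('pics/s9.png')[150:400,190:365],(280,400))]))
E
```

```text
time: 15.8
position: [0.6479, 0.2538, 0.115]
tool_rot: [0.726, 0.688, -0.0, -0.0]
ft_force: [-0.3, -0.0, 0.6]
width: 0.353
grasp_force: 0.0
time: 17.18
position: [0.6044, -0.0147, 0.2426]
tool_rot: [0.674, 0.739, 0.001, 0.0]
ft_force: [-0.7, 1.6, 0.2]
width: 0.347
grasp_force: 0.0
[ 16.91267927 -52.06533376 124.51255137] 0.09091451228795938
s9.png 0.971 shift px 0 0
s9.png 0.898 shift px 0 0
```

View pics/m2.png

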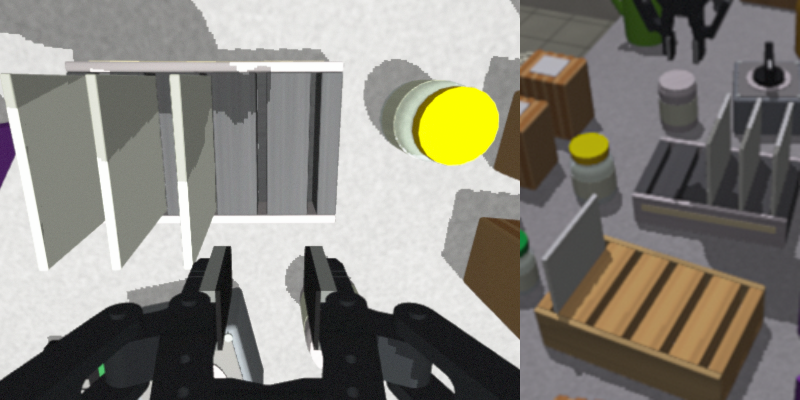

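Panel A stands fully down in slot 4 and the rack is unmoved. The remaining panels' top edges are at crop (174,76)–(187,265), (92,76)–(117,268) and (8,76)–(43,268).

Run:
```python
from h import *
np.set_printoptions(precision=4,suppress=True)
s=ctrl.get_state();R=Ro.from_quat(s['tool_rot']).as_matrix();C=cam('wrist',s)
for a,b in (((174,76),(187,265)),((92,76),(117,268)),((8,76),(43,268))):
    p=plane(C,np.array([a,b])+(60,40),.165);m=p.mean(0);d=p[0]-p[1];print(m,np.arctan2(-d[0],d[1]),R.T@(np.array([*m[:2],.118])-s['position'])*1000)
```

```text
[ 0.5511 -0.0005  0.165 ] 0.09258535369610472 [ 17.8396 -51.9302 123.9692]
[ 0.5069 -0.0057  0.165 ] 0.09310920612231051 [ 16.7516 -96.483  123.9335]
[ 0.4614 -0.01    0.165 ] 0.08170074280475223 [  16.7002 -142.1194  123.8977]
```

```bash
python3 -m inch '[[[17,-30,0],0],[[0,-22,10],0],[[0,0,30],0],[[0,0,35],0],[[0,0,30],0],[[0,0,15],0],[[0,0,4],0],[[0,0,0],0]]' -0.3 && python3 -m inch '[[[0,0,0],0],[[0,0,0],0],[[0,0,0],0],[[0,0,0],0],[[0,0,0],0]]' -1 40
```

```text
time: 18.27
position: [0.5528, -0.0016, 0.1196]
tool_rot: [0.674, 0.739, 0.002, 0.001]
ft_force: [0.7, 3.0, 8.8]
width: 0.353
grasp_force: 3.4
time: 18.9
position: [0.5521, -0.0021, 0.1191]
tool_rot: [0.674, 0.739, 0.001, 0.001]
ft_force: [-1.8, 0.5, 7.7]
width: 0.061
grasp_force: 39.9
```

```bash
cat > chk.py <<'E'
from rk import *
import sys
# usage: chk.py tag targetx targety : knock check in side view; slot-edge profile across tool y at the slot's far end
tag,tx,ty=sys.argv[1],float(sys.argv[2]),float(sys.argv[3])
im,C,s=grab('wrist',f'w{tag}.png'); grab('side',f's{tag}.png'); moved([f's{tag}.png'])
R=Ro.from_quat(s['tool_rot']).as_matrix(); print('yaw',np.arctan2(R[1,1],R[0,1]),'to target',(R.T@(np.array([tx,ty,s['position'][2]])-s['position'])*1000).round(1))
o=s['position'].copy(); o[2]=.072
def edges(base,xo,lo,hi):
    v=np.arange(lo,hi,.0005); px=proj(C,base+xo*R[:,0]+v[:,None]*R[:,1]).astype(np.float32)
    g=cv2.remap(im[...,2],px[:,0].copy(),px[:,1].copy(),1).ravel().astype(float); g=np.convolve(g,np.ones(3)/3,'same'); d=np.gradient(g)
    return [f"{v[i]*1000:.1f}{'+' if d[i]>0 else '-'}{abs(d[i]):.0f}" for i in range(4,len(d)-4) if abs(d[i])>4 and abs(d[i])==abs(d[i-4:i+5]).max()]
for xo in (.057,.06,.063): print('slot',xo,edges(o,xo,-.03,.03))
E
python3 -m inch '[[[0,0,-8],0],[[0,0,-15],0],[[0,0,-20],0],[[0,0,-25],0],[[0,0,-25],0],[[0,0,-5],0],[[50,14,0],0],[[50,14,0],0],[[51,14,0],0],[[51,14,0],0.07],[[50,10,0],0.078],[[0,0,0],0]]' && python3 -m inch '[[[0,0,0],0],[[0,0,0],0]]' && python3 chk.py 10 .5982 .2555
```

```text
time: 20.4
position: [0.5954, 0.2591, 0.2138]
tool_rot: [0.725, 0.689, -0.0, -0.002]
ft_force: [0.2, 0.0, -1.2]
width: 0.066
grasp_force: 39.4
time: 20.65
position: [0.5974, 0.2517, 0.2151]
tool_rot: [0.728, 0.686, -0.0, 0.0]
ft_force: [-0.3, 0.1, -2.0]
width: 0.065
grasp_force: 39.4
s10.png 0.809 shift px -10 -13
s10.png 0.587 shift px -11 -12
yaw -0.058865826306370835 to target [ 3.9  0.5 -0. ]
slot 0.057 []
slot 0.06 []
slot 0.063 []
```

Run:
```python
from rk import *
np.set_printoptions(precision=3,suppress=True)
S=cam('side'); c=np.array([.5476,.2571,.072]); p=proj(S,[c]); print(p,plane(S,p+[-10.5,-12.5],.072))
a=cv2.imread('pics/side0.png');b=cv2.imread('pics/s10.png')
for (r0,r1,c0,c1) in ((335,365,200,240),(375,400,225,265),(380,405,275,320),(340,370,300,345)):
    m=cv2.matchTemplate(b[r0-40:r1+40,c0-40:c1+40],a[r0:r1,c0:c1],cv2.TM_CCOEFF_NORMED);_,v,_,l=cv2.minMaxLoc(m);print((c0+c1)/2,(r0+r1)/2,v,l[0]-40,l[1]-40)
```

```text
[[270.888 336.375]] [[0.581 0.235 0.072]]
220.0 350.0 0.8919079303741455 -9 -13
245.0 387.5 0.9775901436805725 -24 -19
297.5 392.5 0.8110474944114685 -12 -15
322.5 355.0 0.9816404581069946 -13 -11
```

```bash
python3 -m inch '[[[0,-10,-20],0],[[0,-30,-15],0],[[0,-20,0],0],[[0,0,0],0],[[0,0,0],0],[[0,0,0],0]]'
python3 - <<'E'
from rk import *
im,C,s=grab('wrist','w11.png'); sd,_,_=grab('side','s11.png'); print(s['position'],s['tool_rot'])
cv2.imwrite('pics/m3.png',np.hstack([im[40:340,150:640],cv2.resize(sd[200:420,170:370],(273,300))]))
E
```

```text
time: 21.5
position: [0.5379, 0.2565, 0.2503]
tool_rot: [0.727, 0.686, -0.0, 0.0]
ft_force: [-0.5, -0.5, -1.5]
width: 0.067
grasp_force: 39.5
[0.53788952 0.25645643 0.25033619] [ 7.27279552e-01  6.86341352e-01 -3.12727161e-05  3.87124610e-05]
```

View pics/m3.png

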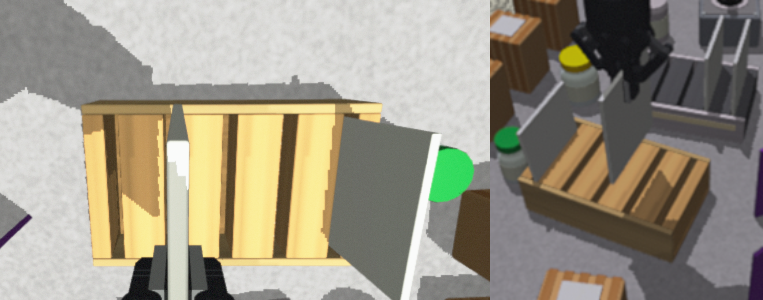

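The rack has been knocked to a new spot. Its corners are now at about (82,104), (380,104) and (93,265) in the crop, panel A still stands in slot 4, and slots 2 and 3 are at about (228,170) and (288,170).

```bash
cat > fit.py <<'E'
from h import *
def prof(im,C,o,ax,lo,hi,thr=4):
    v=np.arange(lo,hi,.0005); px=proj(C,o+v[:,None]*ax).astype(np.float32)
    g=cv2.remap(im[...,2],px[:,0].copy(),px[:,1].copy(),1).ravel().astype(float); g=np.convolve(g,np.ones(5)/5,'same'); d=np.gradient(g)
    return [f"{v[i]*1000:.0f}{'+' if d[i]>0 else '-'}" for i in range(4,len(d)-4) if abs(d[i])>thr and abs(d[i])==abs(d[i-4:i+5]).max()]
def axes(th):
    ex=np.array([np.cos(th),np.sin(th),0]); return ex,np.array([-ex[1],ex[0],0])
E
python3 - <<'E'
from fit import *
np.set_printoptions(precision=4,suppress=True,linewidth=150)
s=ctrl.get_state();C=cam('wrist',s);im=cv2.imread('pics/w11.png')
b=plane(C,np.array([(82,104),(380,104),(93,265)])+(150,40),.072); print(b)
th=np.arctan2(*(b[1]-b[0])[[1,0]]); c=(b[1]+b[2])/2; print(th,c,np.linalg.norm(b[1]-b[0]),np.linalg.norm(b[2]-b[0]))
ex,ey=axes(th)
for y in (-.045,-.02,0,.02,.045): print(y,prof(im,C,c+y*ey,ex,-.13,.13))
for x in (-.075,.075,.025): print(x,prof(im,C,c+x*ex,ey,-.085,.085))
E
```

```text
[[0.4621 0.315  0.072 ]
 [0.7048 0.3005 0.072 ]
 [0.4531 0.169  0.072 ]]
-0.05964917887828357 [0.5789 0.2347 0.072 ] 0.243175736843738 0.14624214677076142
-0.045 ['-122+', '-104-', '-99-', '-92+', '-54-', '-32+', '-5-', '7+', '45-', '57+', '94-']
-0.02 ['-122+', '-104-', '-95+', '-92+', '-71-', '-59+', '-55-', '-52+', '-33+', '-6-', '-0-', '7+', '45-', '57+', '86-', '94-']
0 ['-122+', '-105-', '-95+', '-91+', '-60+', '-55-', '-52+', '-33+', '-5-', '-0-', '7+', '44-', '45-', '57+', '86-', '94-']
0.02 ['-122+', '-105-', '-95+', '-60+', '-55-', '-52+', '-44+', '-5-', '-1-', '7+', '45-', '57+', '88-', '94-']
0.045 ['-122+', '-105-', '-95+', '-61+', '-55-', '-51-', '-34+', '-6-', '-5-', '-1-', '7+', '44-', '57+', '87-', '94-']
-0.075 ['-65+', '-16-', '65-', '73-', '77+']
0.075 ['-73+', '-67-', '-64+', '65-', '68+', '74-', '78+']
0.025 ['-64+', '65-', '74-']
```

```bash
python3 -m inch '[[[-6,25,0],0],[[-6,35,0],0],[[-6,33,0],0],[[0,0,15],0],[[0,0,15],0],[[0,0,0],0],[[0,0,0],0]]'
python3 - <<'E'
from fit import *
im,C,s=grab('wrist','w12.png'); R=Ro.from_quat(s['tool_rot']).as_matrix();p=s['position']
print(p,'yaw',np.arctan2(R[1,1],R[0,1]),(R.T@(np.array([.6299,.233,.1161])-p)*1000).round(1))
c=np.array([.5797,.2347,.072]);ex,ey=axes(-.0596)
for y in (.05,.062): print(prof(im,C,c+y*ey,ex,-.13,.13))
b=p+R@np.array([.0585,0,.1041]); print('panel foot',prof(im,C,p+R@np.array([.0575,0,.101]),R[:,1],-.015,.015,3), proj(C,[b]))
E
```

```text
time: 22.48
position: [0.6287, 0.2341, 0.2208]
tool_rot: [0.727, 0.687, 0.0, -0.0]
ft_force: [-0.2, 0.5, -0.5]
width: 0.061
grasp_force: 39.7
[0.62869718 0.2340712  0.22078705] yaw -0.05620850750511129 [ -1.    1.2 104.7]
['-122+', '-105-', '-93+', '-56-', '-43+', '-6-', '4+', '8+', '43-', '53+', '57+', '86-', '93-']
['-122+', '-105-', '-93+', '-56-', '-43+', '-6-', '3+', '8+', '43-', '46+', '57+', '87-', '93-', '107+', '123-']
panel foot ['-5-', '2+', '7+'] [[328.38339477 144.34023211]]
```

```bash
python3 -m inch '[[[-1,2,10],0],[[0,0,15],0],[[0,0,10],0],[[0,0,0],0],[[0,0,0],0]]'
python3 - <<'E'
from fit import *
im,C,s=grab('wrist','w13.png'); R=Ro.from_quat(s['tool_rot']).as_matrix();p=s['position']; print(p,s['ft_force'])
px=proj(C,[p+R@np.array([.0585,0,.1041])])[0]; print(px)
for r in (-8,-4,2,6): print(r,im[int(px[1])+r,312:346,2].tolist())
E
```

```text
time: 23.15
position: [0.6312, 0.2326, 0.1855]
tool_rot: [0.727, 0.687, 0.0, 0.0]
ft_force: [0.1, 0.4, -0.9]
width: 0.066
grasp_force: 39.7
[0.6311764  0.23256188 0.18550679] [ 0.10595032  0.3978166  -0.85170589]
[328.38294416 144.33989637]
-8 [189, 189, 185, 179, 156, 105, 87, 136, 191, 196, 195, 195, 196, 194, 197, 196, 195, 193, 198, 196, 196, 191, 145, 111, 191, 241, 252, 252, 252, 252, 251, 251, 250, 249]
-4 [188, 191, 185, 184, 158, 111, 88, 117, 182, 187, 187, 184, 186, 188, 186, 186, 187, 189, 187, 188, 191, 186, 142, 112, 196, 242, 251, 252, 252, 252, 252, 252, 251, 251]
2 [192, 190, 183, 183, 161, 125, 90, 119, 183, 190, 167, 124, 112, 109, 111, 113, 115, 109, 111, 116, 160, 181, 141, 104, 170, 241, 251, 252, 252, 252, 252, 252, 251, 251]
6 [192, 189, 186, 185, 166, 132, 88, 115, 171, 167, 117, 113, 112, 111, 112, 113, 113, 111, 111, 113, 118, 160, 133, 103, 152, 175, 189, 188, 186, 184, 197, 249, 251, 251]
```

```bash
python3 -m inch '[[[0,-0.7,5],0],[[0,0,12],0],[[0,0,15],0],[[0,0,15],0],[[0,0,10],0],[[0,0,5],0],[[0,0,3],0],[[0,0,0],0],[[0,0,0],0]]'; python3 -m inch '[[[0,0,1.5],0],[[0,0,1],0],[[0,0,0],0]]'; python3 -m inch '[[[0,0,1],0],[[0,0,0],0]]'; python3 -m inch '[[[0,0,1],0],[[0,0,0],0]]'
```

```text
time: 24.32
position: [0.6306, 0.2326, 0.1208]
tool_rot: [0.727, 0.687, 0.0, 0.0]
ft_force: [-0.3, 1.1, -1.0]
width: 0.063
grasp_force: 39.8
time: 24.7
position: [0.6303, 0.2325, 0.1177]
tool_rot: [0.727, 0.687, -0.0, -0.0]
ft_force: [0.0, -0.3, -2.0]
width: 0.066
grasp_force: 39.8
time: 24.95
position: [0.6303, 0.2325, 0.1167]
tool_rot: [0.727, 0.687, -0.0, -0.0]
ft_force: [-0.3, 0.4, -1.2]
width: 0.062
grasp_force: 39.8
time: 25.2
position: [0.6305, 0.2325, 0.1162]
tool_rot: [0.727, 0.687, 0.0, 0.0]
ft_force: [-0.2, -0.2, 1.8]
width: 0.064
grasp_force: 40.3
```

```bash
python3 -m inch '[[[0,0,0.5],0],[[0,0,0],0]]' && python3 -m inch '[[[0,0,0],0],[[0,0,0],0],[[0,0,0],0]]' -0.3 && python3 -m inch '[[[0,0,-20],0],[[0,0,-35],0],[[0,0,-40],0],[[0,0,-32],0],[[-49,-22,0],0],[[-49,-22,0],0],[[-49,-22,0],0],[[-49,-22,0],0],[[-49,-22,0],0],[[0,0,0],-0.148],[[0,0,0],0],[[0,0,0],0]]'
cat > pan.py <<'E'
from fit import *
import sys,time
# panel line offsets at z=.165 seen by the wrist camera, profile across tool y at some tool x; and knock check
tag=sys.argv[1]; P=np.array([float(sys.argv[2]),float(sys.argv[3]),.165])
im,C,s=grab('wrist',f'w{tag}.png'); R=Ro.from_quat(s['tool_rot']).as_matrix();p=s['position']
d=(R.T@(P-p)*1000); print('yaw',np.arctan2(R[1,1],R[0,1]).round(4),'shift',d[:2].round(1),'down',((p[2]-.118)*1000).round(1))
for xo in (.02,.035,.05): print(xo,prof(im,C,P+xo*R[:,0],R[:,1],-.02,.02,6))
sd,_,_=grab('side',f's{tag}.png'); a=cv2.imread('pics/'+sys.argv[4])
for (r0,r1,c0,c1) in ((360,385,200,240),(330,357,285,330)):
    m=cv2.matchTemplate(sd[r0-40:r1+40,c0-40:c1+40],a[r0:r1,c0:c1],cv2.TM_CCOEFF_NORMED);_,v,_,l=cv2.minMaxLoc(m);print('rack shift px',round(v,3),l[0]-40,l[1]-40)
E
python3 pan.py 14 .5064 -.006 s11.png
```

```text
time: 25.45
position: [0.6306, 0.2325, 0.1162]
tool_rot: [0.727, 0.687, 0.0, 0.0]
ft_force: [-2.7, -0.7, 6.3]
width: 0.063
grasp_force: 40.9
time: 25.82
position: [0.6302, 0.2325, 0.1151]
tool_rot: [0.727, 0.687, -0.0, -0.0]
ft_force: [0.4, 1.1, -0.5]
width: 0.35
grasp_force: 0.0
time: 27.32
position: [0.5069, -0.005, 0.243]
tool_rot: [0.675, 0.738, 0.0, 0.0]
ft_force: [0.4, 0.3, -0.5]
width: 0.354
grasp_force: 0.0
yaw 0.0891 shift [-0.9 -0.7] down 125.0
0.02 ['-5+', '1-']
0.035 ['-5+', '1-']
0.05 ['-5+', '0-']
rack shift px 0.994 0 0
rack shift px 0.793 -3 6
```

```bash
python3 -m inch '[[[-1,-2,10],0],[[0,0,30],0],[[0,0,35],0],[[0,0,30],0],[[0,0,16],0],[[0,0,4],0],[[0,0,0],0]]' -0.3 && python3 -m inch '[[[0,0,0],0],[[0,0,0],0],[[0,0,0],0],[[0,0,0],0],[[0,0,0],0]]' -1 40
```

```text
time: 28.3
position: [0.5071, -0.0067, 0.1197]
tool_rot: [0.674, 0.738, 0.002, 0.002]
ft_force: [0.1, 0.9, 14.7]
width: 0.348
grasp_force: 6.0
time: 28.92
position: [0.506, -0.0068, 0.1192]
tool_rot: [0.674, 0.738, 0.001, 0.001]
ft_force: [-2.2, -0.5, 13.6]
width: 0.065
grasp_force: 39.9
```

```bash
python3 -m inch '[[[0,0,-8],0],[[0,0,-15],0],[[0,0,-20],0],[[0,0,-25],0],[[0,0,-25],0],[[0,0,-5],0],[[47,19,0],0],[[47,19,0],0],[[47,19,0],0],[[47,19,0],0],[[47,19,0],0],[[0,0,0],0.147]]' && python3 -m inch '[[[0,0,0],0],[[0,0,0],0]]'
cat > slot.py <<'E'
from fit import *
import sys
tag,x,y,off=sys.argv[1],*map(float,sys.argv[2:5]); ref=sys.argv[5]
im,C,s=grab('wrist',f'w{tag}.png'); R=Ro.from_quat(s['tool_rot']).as_matrix();p=s['position']
print('yaw',np.arctan2(R[1,1],R[0,1]).round(4),'shift',(R.T@(np.array([x,y,.012+off])-p)*1000).round(1))
px=proj(C,[p+R@np.array([.0585,0,off])])[0]; print(px.round(1),'col 308+')
for r in (-6,3,6): print(r,im[int(px[1])+r,308:350,2].tolist())
o=np.array([x,y,.072]); ex,ey=axes(-.0596)
for v in (.05,.06): print('edges from slot',prof(im,C,o+v*ey,ex,-.07,.07))
sd,_,_=grab('side',f's{tag}.png'); a=cv2.imread('pics/'+ref)
for (r0,r1,c0,c1) in ((360,385,200,240),(345,370,285,330)):
    m=cv2.matchTemplate(sd[r0-40:r1+40,c0-40:c1+40],a[r0:r1,c0:c1],cv2.TM_CCOEFF_NORMED);_,v,_,l=cv2.minMaxLoc(m);print('rack shift px',round(v,3),l[0]-40,l[1]-40)
E
python3 slot.py 15 .5804 .2355 .1042 s14.png
```

```text
time: 30.42
position: [0.5767, 0.2407, 0.2135]
tool_rot: [0.725, 0.688, -0.001, -0.002]
ft_force: [1.1, -0.5, -1.5]
width: 0.061
grasp_force: 39.5
time: 30.68
position: [0.5778, 0.2347, 0.2149]
tool_rot: [0.726, 0.688, -0.0, 0.0]
ft_force: [0.9, 0.2, -1.1]
width: 0.065
grasp_force: 39.5
yaw -0.0542 shift [ 1.1  2.6 98.7]
[328.4 144.3] col 308+
-6 [198, 197, 193, 197, 194, 194, 195, 192, 197, 197, 198, 196, 193, 189, 166, 129, 137, 179, 184, 186, 188, 187, 184, 185, 183, 184, 186, 185, 182, 177, 126, 106, 167, 243, 252, 253, 253, 253, 253, 252, 252, 251]
3 [194, 196, 198, 195, 197, 197, 194, 193, 196, 196, 195, 194, 191, 185, 131, 113, 112, 115, 115, 113, 113, 116, 113, 119, 142, 178, 184, 182, 182, 176, 120, 105, 188, 245, 252, 253, 252, 253, 252, 252, 252, 251]
6 [200, 197, 199, 197, 194, 193, 194, 196, 196, 197, 198, 195, 189, 164, 118, 115, 113, 113, 111, 111, 113, 111, 111, 112, 122, 168, 186, 187, 187, 178, 107, 107, 197, 246, 253, 253, 253, 253, 252, 252, 252, 251]
edges from slot ['-57-', '-47+', '-43+', '-8-', '1+', '6+', '23-', '43-']
edges from slot ['-57-', '-47+', '-7-', '-5+', '6+', '24-', '43-', '56+']
rack shift px 1.0 0 0
rack shift px 0.852 7 -13
```

```bash
python3 -m inch '[[[1,2.7,10],0],[[0,0,12],0],[[0,0,15],0],[[0,0,18],0],[[0,0,18],0],[[0,0,12],0],[[0,0,6],0],[[0,0,3],0],[[0,0,0],0],[[0,0,0],0]]'; python3 -m inch '[[[0,0,1.5],0],[[0,0,1],0],[[0,0,0],0]]'; python3 -m inch '[[[0,0,1],0],[[0,0,0],0]]'; python3 -m inch '[[[0,0,1],0],[[0,0,0],0]]'
```

```text
time: 32.02
position: [0.581, 0.2366, 0.1219]
tool_rot: [0.727, 0.687, 0.0, 0.0]
ft_force: [-0.1, -0.2, -1.9]
width: 0.065
grasp_force: 39.6
time: 32.4
position: [0.5806, 0.2365, 0.1187]
tool_rot: [0.727, 0.687, -0.0, -0.0]
ft_force: [0.2, -0.4, -0.9]
width: 0.068
grasp_force: 39.6
time: 32.65
position: [0.5806, 0.2364, 0.1177]
tool_rot: [0.727, 0.687, -0.0, -0.0]
ft_force: [-0.4, 0.2, -0.9]
width: 0.068
grasp_force: 39.6
time: 32.9
position: [0.5806, 0.2365, 0.1167]
tool_rot: [0.727, 0.687, -0.0, -0.0]
ft_force: [-0.2, -0.3, -1.1]
width: 0.06
grasp_force: 39.6
```

```bash
python3 -m inch '[[[0,0,0.7],0],[[0,0,0],0]]';python3 -m inch '[[[0,0,0.7],0],[[0,0,0],0]]'; python3 -m inch '[[[0,0,0.5],0],[[0,0,0],0]]'
```

```text
time: 33.15
position: [0.5808, 0.2365, 0.1163]
tool_rot: [0.727, 0.687, 0.0, 0.0]
ft_force: [0.1, -0.1, 0.6]
width: 0.06
grasp_force: 39.8
time: 33.4
position: [0.581, 0.2366, 0.1163]
tool_rot: [0.727, 0.687, 0.0, 0.0]
ft_force: [-2.3, -0.4, 5.7]
width: 0.06
grasp_force: 40.7
time: 33.65
position: [0.5811, 0.2365, 0.1163]
tool_rot: [0.727, 0.687, 0.001, 0.0]
ft_force: [-2.1, -1.8, 9.0]
width: 0.066
grasp_force: 41.1
```

```bash
python3 -m inch '[[[0,0,0],0],[[0,0,0],0],[[0,0,0],0]]' -0.3 && python3 -m inch '[[[0,0,-20],0],[[0,0,-35],0],[[0,0,-40],0],[[0,0,-32],0],[[-51,-21,0],0],[[-51,-21,0],0],[[-51,-21,0],0],[[-51,-21,0],0],[[-50,-21,0],0],[[0,0,0],-0.146],[[0,0,0],0],[[0,0,0],0]]'
python3 pan.py 16 .4611 -.0106 s14.png
```

```text
time: 34.02
position: [0.5806, 0.2365, 0.1147]
tool_rot: [0.727, 0.687, -0.0, -0.0]
ft_force: [-0.1, 1.1, -0.8]
width: 0.351
grasp_force: 0.0
time: 35.52
position: [0.4619, -0.0105, 0.2426]
tool_rot: [0.675, 0.738, 0.0, 0.0]
ft_force: [0.3, -0.4, -0.8]
width: 0.352
grasp_force: 0.0
yaw 0.0881 shift [-0.  -0.9] down 124.6
0.02 ['-15-', '-2+', '1+', '7-']
0.035 ['-16-', '-3+', '1+', '6-']
0.05 ['-16-', '-3+', '1+', '7-']
rack shift px 0.999 0 0
rack shift px 1.0 0 0
```

```bash
python3 -m inch '[[[0,2.5,10],0],[[0,0,30],0],[[0,0,35],0],[[0,0,30],0],[[0,0,15],0],[[0,0,4],0],[[0,0,0],0],[[0,0,0],0]]' -0.3 && python3 -m inch '[[[0,0,0],0],[[0,0,0],0],[[0,0,0],0],[[0,0,0],0],[[0,0,0],0]]' -1 40
```

```text
time: 36.62
position: [0.4648, -0.0109, 0.1189]
tool_rot: [0.675, 0.738, 0.001, 0.001]
ft_force: [0.3, -0.5, -0.2]
width: 0.347
grasp_force: 0.0
time: 37.25
position: [0.463, -0.0111, 0.1185]
tool_rot: [0.675, 0.738, -0.001, -0.001]
ft_force: [-7.1, -0.7, 10.6]
width: 0.065
grasp_force: 39.0
```

```bash
python3 -m inch '[[[0,-1.5,0],0],[[0,0,-8],0],[[0,0,-15],0],[[0,0,-20],0],[[0,0,-25],0],[[0,0,-30],0],[[50,8,0],0],[[50,8,0],0],[[50,9,0],0],[[50,8,0],0],[[51,8,0],0],[[0,0,0],0.146]]' && python3 -m inch '[[[0,0,0],0],[[0,0,0],0]]'; python3 slot.py 17 .4808 .2425 .1035 s16.png
```

```text
time: 38.75
position: [0.4801, 0.2475, 0.2169]
tool_rot: [0.725, 0.688, 0.001, -0.001]
ft_force: [-1.0, -1.2, -1.2]
width: 0.064
grasp_force: 39.3
time: 39.0
position: [0.4812, 0.2419, 0.2165]
tool_rot: [0.726, 0.688, 0.0, 0.0]
ft_force: [1.3, -0.5, -0.6]
width: 0.064
grasp_force: 39.3
yaw -0.0542 shift [  0.6  -0.5 101. ]
[328.4 144.4] col 308+
-6 [180, 179, 180, 184, 184, 185, 184, 187, 189, 181, 163, 96, 116, 170, 174, 171, 174, 172, 174, 172, 173, 174, 171, 173, 174, 164, 114, 122, 240, 252, 253, 253, 253, 253, 253, 252, 252, 252, 251, 251, 252, 252]
3 [178, 181, 183, 183, 183, 184, 186, 188, 190, 188, 164, 97, 126, 155, 119, 116, 116, 115, 113, 112, 117, 115, 114, 116, 162, 184, 126, 123, 235, 252, 253, 253, 253, 253, 253, 252, 252, 251, 251, 251, 251, 251]
6 [180, 178, 182, 184, 183, 186, 187, 188, 187, 185, 164, 97, 126, 122, 117, 115, 117, 113, 113, 114, 111, 113, 116, 115, 123, 173, 125, 124, 236, 252, 253, 253, 253, 253, 252, 252, 252, 251, 251, 251, 251, 251]
edges from slot ['-23+', '-7-', '6+', '43-', '46-', '55+', '66-']
edges from slot ['-24+', '-7-', '-5+', '6+', '44-', '55+', '65-']
rack shift px 1.0 0 0
rack shift px 0.82 0 0
```

```bash
python3 -m inch '[[[0.5,0,10],0],[[0,0,12],0],[[0,0,15],0],[[0,0,18],0],[[0,0,18],0],[[0,0,12],0],[[0,0,7],0],[[0,0,3],0],[[0,0,0],0],[[0,0,0],0]]'; python3 -m inch '[[[0,0,1.5],0],[[0,0,1],0],[[0,0,1],0],[[0,0,0],0]]'; python3 -m inch '[[[0,0,1],0],[[0,0,0],0]]'; python3 -m inch '[[[0,0,1],0],[[0,0,0],0]]'
```

```text
time: 40.35
position: [0.4812, 0.2432, 0.1215]
tool_rot: [0.727, 0.687, 0.0, 0.0]
ft_force: [0.1, 0.2, -2.3]
width: 0.065
grasp_force: 39.3
time: 40.85
position: [0.4808, 0.243, 0.1173]
tool_rot: [0.727, 0.687, -0.0, -0.0]
ft_force: [-0.7, 0.7, -0.9]
width: 0.063
grasp_force: 39.3
time: 41.1
position: [0.4809, 0.243, 0.1163]
tool_rot: [0.727, 0.687, -0.0, -0.0]
ft_force: [0.1, 0.1, -1.1]
width: 0.062
grasp_force: 39.3
time: 41.35
position: [0.4811, 0.2431, 0.1156]
tool_rot: [0.727, 0.687, 0.0, 0.0]
ft_force: [-0.0, 0.3, 1.0]
width: 0.064
grasp_force: 39.6
```

```bash
python3 -m inch '[[[0,0,0.6],0],[[0,0,0],0]]' && python3 -m inch '[[[0,0,0],0],[[0,0,0],0],[[0,0,0],0]]' -0.3 && python3 -m inch '[[[0,0,-20],0],[[0,0,-35],0],[[0,0,-40],0],[[0,0,-32],0],[[0,0,0],0]]'
python3 - <<'E'
from fit import *
im,C,s=grab('wrist','w18.png'); grab('side','s18.png'); 
a=cv2.imread('pics/s16.png');sd=cv2.imread('pics/s18.png')
for (r0,r1,c0,c1) in ((360,385,200,240),(345,370,285,330)):
    m=cv2.matchTemplate(sd[r0-40:r1+40,c0-40:c1+40],a[r0:r1,c0:c1],cv2.TM_CCOEFF_NORMED);_,v,_,l=cv2.minMaxLoc(m);print('rack shift px',round(v,3),l[0]-40,l[1]-40)
E
python3 -m inch '[[[-53,11,0],0],[[-53,11,0],0],[[-53,11,0],0],[[-53,11,0],0],[[-53,10,0],0],[[-53,10,0],0],[[-54,11,0],0],[[-54,11,0],0],[[-54,10,0],0],[[0,0,0],-0.17],[[0,0,0],-0.177],[[0,0,0],0]]' 0
python3 - <<'E'
from fit import *
im,C,s=grab('wrist','w19.png'); p=s['position'];R=Ro.from_quat(s['tool_rot']).as_matrix()
print(s['time'],p,'yaw',np.arctan2(R[1,1],R[0,1]),(R.T@(np.array([.5490,-.2415,.0935])-p)*1000).round(1))
o=np.array([.549,-.2415,.126])
for x in (.0,.02,.035): print(prof(im,C,o+x*R[:,0],R[:,1],-.03,.03,8))
E
```

```text
time: 41.6
position: [0.4813, 0.2432, 0.1156]
tool_rot: [0.727, 0.687, 0.0, 0.0]
ft_force: [-1.9, -1.3, 6.4]
width: 0.068
grasp_force: 40.4
time: 41.98
position: [0.4808, 0.243, 0.1146]
tool_rot: [0.727, 0.687, -0.0, -0.0]
ft_force: [-0.2, -0.2, 0.6]
width: 0.343
grasp_force: 0.0
time: 42.6
position: [0.4821, 0.2438, 0.2445]
tool_rot: [0.727, 0.687, 0.002, 0.001]
ft_force: [-0.8, -0.2, -0.2]
width: 0.348
grasp_force: 0.0
rack shift px 0.999 0 0
rack shift px 0.755 0 0
time: 44.2
position: [0.5493, -0.2415, 0.2402]
tool_rot: [0.598, 0.802, -0.0, -0.001]
ft_force: [-0.6, -0.1, -0.3]
width: 0.499
grasp_force: 0.0
44.2 [ 0.54928474 -0.24145124  0.24022284] yaw 0.28972033799547997 [ -0.2   0.  146.7]
['-22-', '22+']
['-22-', '-3+', '2-', '22+']
['-20+', '-13-', '-9-', '-3+', '1-', '7+', '21-']
```

Run:
```python
from fit import *
C=cam('side'); im,_,_=grab('side','s19.png')
ex,ey=axes(-.0596); c=np.array([.5806,.2362,0]); 
for k in (-2,-1,0,1,2):
    # +y-side vertical edge of the panel: colours up through the expected top at 162 mm; on the face 6 mm inside the edge
    b=c+k*.05*ex+.045*ey
    z=np.arange(.10,.19,.006); px=proj(C,b+z[:,None]*[0,0,1]).round().astype(int)
    print(k+2,[ (int(round(h*1000)),*map(int,im[v,u])) for h,(u,v) in zip(z,px)][6:14])
# display slots: anything white above it?
d=np.array([.5515,-.0030,0]);ex,ey=axes(.092)
for k in (-2,-1,0,1,2): print(k,[im[v,u].tolist() for u,v in proj(C,d+k*.046*ex+np.outer([.08,.12,.15],[0,0,1])).round().astype(int)])
```

```text
0 [(136, 81, 101, 115), (142, 120, 142, 162), (148, 104, 145, 178), (154, 88, 139, 178), (160, 86, 135, 176), (166, 85, 133, 174), (172, 81, 127, 165), (178, 53, 81, 104)]
1 [(136, 56, 86, 111), (142, 55, 83, 108), (148, 54, 81, 105), (154, 54, 82, 106), (160, 54, 78, 101), (166, 66, 68, 67), (172, 67, 69, 68), (178, 67, 67, 67)]
2 [(136, 78, 79, 79), (142, 133, 132, 133), (148, 170, 164, 165), (154, 78, 78, 78), (160, 67, 68, 69), (166, 70, 71, 71), (172, 70, 71, 72), (178, 69, 70, 71)]
3 [(136, 70, 70, 70), (142, 71, 71, 72), (148, 67, 68, 69), (154, 84, 84, 84), (160, 180, 173, 173), (166, 132, 129, 129), (172, 74, 75, 75), (178, 75, 76, 76)]
4 [(136, 76, 77, 77), (142, 76, 76, 76), (148, 77, 77, 77), (154, 76, 77, 77), (160, 76, 77, 77), (166, 75, 76, 76), (172, 147, 143, 143), (178, 165, 158, 160)]
-2 [[67, 62, 63], [78, 75, 76], [81, 77, 78]]
-1 [[71, 66, 67], [131, 125, 126], [51, 46, 46]]
0 [[75, 71, 72], [128, 123, 125], [135, 130, 132]]
1 [[76, 71, 71], [76, 73, 74], [74, 81, 80]]
2 [[77, 71, 73], [133, 127, 130], [129, 125, 127]]
```

```bash
python3 -m inch '[[[0,-0.5,25],0],[[0,0,35],0],[[0,0,35],0],[[0,0,30],0],[[0,0,18],0],[[0,0,4],0],[[0,0,0],0],[[0,0,0],0]]' 0 && python3 -m inch '[[[0,0,0],0],[[0,0,0],0],[[0,0,0],0],[[0,0,0],0]]' -1 50 && python3 -m inch '[[[0,0,0],-0.16],[[0,0,0],-0.16],[[0,0,0],-0.16],[[0,0,0],-0.16],[[0,0,0],-0.16],[[0,0,0],-0.16],[[0,0,0],-0.16],[[0,0,0],-0.16],[[0,0,0],-0.16],[[0,0,0],-0.15],[[0,0,0],-0.05],[[0,0,0],0]]'
python3 -c "
from h import *
s=ctrl.get_state(); R=Ro.from_quat(s['tool_rot']).as_matrix(); print(np.arctan2(-R[1,0],-R[0,0]),s['wrist_torque'],s['joint_pos'][6])"
```

```text
time: 45.3
position: [0.5502, -0.242, 0.0961]
tool_rot: [0.597, 0.802, 0.0, 0.001]
ft_force: [-0.2, 0.2, 1.2]
width: 0.503
grasp_force: 0.0
time: 45.8
position: [0.5493, -0.242, 0.0956]
tool_rot: [0.597, 0.802, -0.0, 0.0]
ft_force: [-3.4, -0.1, 6.6]
width: 0.183
grasp_force: 48.9
time: 47.3
position: [0.5493, -0.2424, 0.0957]
tool_rot: [-0.178, 0.984, -0.0, 0.0]
ft_force: [-3.5, 1.3, 6.2]
width: 0.176
grasp_force: 62.5
0.35727468148633873 [ 0.15649622  0.55619149 -1.58239665] 2.219446536577492
```

```bash
python3 -m inch '[[[0,0,0],0.05],[[0,0,0],0],[[0,0,0],0],[[0,0,0],0]]' 0 && python3 -m inch '[[[0,0,-15],0],[[0,0,-30],0],[[0,0,-35],0],[[0,0,-35],0],[[0,0,-35],0],[[0,0,0],0],[[0,0,0],0],[[0,0,0],0]]'
python3 - <<'E'
from fit import *
im,C,s=grab('wrist','w20.png'); o=np.array([.549,-.2418,.126])
ex,ey=axes(.297)
for x in (-.04,-.03,.03,.04): print(x,prof(im,C,o+x*ex,ey,-.03,.03,8))
print(prof(im,C,o,ex,-.06,.06,8))
sd,_,_=grab('side','s20.png'); a=cv2.imread('pics/s19.png')
print(cv2.absdiff(sd,a)[225:420,170:360].mean())
E
```

```text
time: 47.8
position: [0.5494, -0.2417, 0.0948]
tool_rot: [-0.155, 0.988, 0.0, -0.0]
ft_force: [0.9, -0.7, -0.2]
width: 0.503
grasp_force: 0.0
time: 48.8
position: [0.5489, -0.2415, 0.2439]
tool_rot: [-0.154, 0.988, 0.0, -0.001]
ft_force: [-0.8, 0.7, -0.2]
width: 0.498
grasp_force: 0.0
-0.04 ['-16+', '-9-', '-3+', '1-', '7+', '15-']
-0.03 ['-15-', '-3+', '1-', '14+', '26-']
0.03 ['-8-', '8+']
0.04 ['-7-', '7+']
['-53-', '-48-', '-42+', '-19-', '42+']
0.9314889788573999
```

```bash
python3 -c "
from plant import order; print(order.job_done())"
```

```text
the job is handed in; nothing more can be done
None
```

The job is handed in at about 49 s, with no verdict shown: power went OFF first, all four white panels were lowered onto the floors of rack slots 4, 3, 2 and 0 (the rack was knocked once and re-measured), and then the handle was turned back to its ON stop.

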